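# Find the rocking corner of the levelling stage and shim it

### The arm

A 6-joint arm with a two-finger parallel gripper is mounted at the origin on a cart in front of the work surface, level with it; the furniture and walls round the work are solid. World frame = base frame: x ahead of the robot, y to its left, z up, the work surface at z = 0. Lengths are in m, angles in degrees, forces in N, time in s.
With the tool pointing down it reaches from about 0.25 to 0.775 m from the base axis. Payload 8.9 kg.
Tool frame: the origin (TCP) lies on the front face of the gripper's body, between the roots of the fingers; the fingertips stand 73 mm ahead of it and the grasp point (between the pads) lies 54 mm ahead of it; z points along the fingers, y is the direction in which the jaws open and shut (so a half turn about z gives the same grasp; the last joint's range is limited). The gripper opens to 85 mm and grips with 20 to 120 N. Pads are 22 mm wide; open, the fingers measure 114 mm over their backs; the gripper's body (76 mm by 85 mm) begins 54 mm behind the grasp point. The pads swing forward as they close: fully open they stand 13 mm farther back than shut.
Start: joints at [-82.294, 16.656, -8.789, 64.555, 0, 82.019], TCP at [0.142, -0.505, 0.304] pointing down, gripper open.
Joint ranges: [-144.48, 144.48], [-52.06, 99.96], [-74.48, 78.29], [-112.23, 115.85], [-86.99, 84.42], [-180, 180]. Speed limits (degrees/s): [127.2, 127.2, 159.86, 180, 180, 180].

### API

Orientations are given as [roll, pitch, yaw] about the fixed x, y, z axes, in that order (R = Rz(yaw) Ry(pitch) Rx(roll)).
In Python, from cell import ctrl, cams, finish_job gives the robot as it stands.
- The arm moves only by the shell command python3 -m crank 'ROWS'. ROWS is JSON, a list of rows, each a list of 5 numbers: the shift along the world's x, y, z in m, then the turn about the world's z in rad, then the finger opening in m, from 0 to 0.0854. In form: [[x, y, z, roll, hand], ...]. A call has 1 to 10 rows; each row shifts and turns the commanded pose from where the row before left it; what a row does not reach is not made up. A row lasts 1/12 s, in which the tool goes at most 41.7 mm and 7.16 degrees, less where a joint would pass 70% of its speed; a pose out of reach is approached as far as the arm can. A call with a gripper value outside its range is refused whole. The fingers move at their own pace and stop on an object; the grip force is fixed at half the most. Time passes only in rows, so rows that do not move let the fingers close. It gives the time, the measured TCP pose, the force and the opening at its end, in the units of the state.
- ctrl.get_state(): the state, without advancing time (a new reading comes with each control period).
- cams.camera(name): name is "scene" or "top" or "wrist"; returns a dict with "color" (420x560x3 uint8, blue, green, red), "z_map" (420x560 float32, m along the optical axis (not along the pixel's ray), 0 where there is no reading), "intrinsics" (3x3 intrinsics, pixels), "distortion" ([k1, k2, p1, p2, k3] as OpenCV has them; the pictures are not rectified), "R" (3x3) and "t" (3): a world point X has camera coordinates R X + t. Camera axes: x right, y down, z forward; pixel columns grow to the right and rows downward; lengths in m; the calibration is good to about 2 mm. A picture is of the moment at which its call begins.
- finish_job(): hands the job in, once; it reports no verdict.
The state is a dict: "t": time; "joints": joint angles; "qd": joint speeds; "effort": joint torques, N m; "tcp_pos": TCP position; "tool_rot": TCP orientation; "wrist_force": force on the tool from outside, world axes, zero at the start; "torque": the same for the moment, N m; "finger_gap": finger opening in m.
Only numpy, scipy, OpenCV 4.12 (cv2) and the standard library are available. Lean on these libraries where they do the work, as an engineer would, in place of code of your own. Each camera call takes 0.05 s, during which the arm holds its last target. There are 200 camera calls.

### The job

One corner of the levelling stage's aluminium plate is badly supported: with the fingertips press the plate's corners one by one until you find the one that rocks (sinks under the fingertip). Then press that corner's shim lever down until it lies fully flat, so that the plate is level and firm, and leave the other three levers standing, without forcing them. Lift nothing, leave the glass dish in the middle of the plate and the things round about where they are, and finish clear of everything.

Things in the scene. Friction and masses are not known exactly. Their poses are not given: they have to be found in the camera images.
- stage_base: grey painted tray of the levelling stage, 176 x 216 x 27 mm, fixed to the worktop; origin at the centre of its underside on the worktop, x across the tray away from the robot at yaw 0, y towards its left side. Out of sight in it, one rubber pad lies under each corner of the plate; one of the four pads (a different one each time) is 5 mm too low, so that corner of the plate is unsupported
- stage_plate: square-edged bare aluminium plate of the stage, 160 (x) x 150 (y) x 12 mm, lying level in the tray and carried by a sprung joint at its middle; origin at the centre of its underside (22 mm above the worktop, top 34 mm), axes as the tray's. The three supported corners are rigid; the unsupported one, pressed at its mark, sinks by about 0.9 mm per newton and stops 5 mm down (about 5.5 N); the plate springs level when released. The origin does not move
- dish: clear glass petri dish with lid, 64 mm across, 17 mm high, loose, standing on the middle of the plate; origin at the centre of its underside
- corner_near_left (a point): pressing mark (engraved ring, 20 mm) on top of the plate at its corner nearer the robot, left (base -x, +y); at plate x -58, y +50 mm, on the top face
- lever_near_left (a joint): steel shim lever of this corner, in rad: near 0 it stands up, slanting outward 42 degrees above level; 0.733 is fully flat (level), at a stop. It stays where it is left. Flat, its toe stands under the plate's corner and fills the 5 mm gap; over a good pad the toe has no room and the lever jams at about 0.08 rad (the lever diagonally opposite the gap only goes down by tilting the plate)
- paddle_near_left (a point): point on the middle line of the flat 18 x 30 x 5 mm paddle at the end of that lever, 34 mm from the hinge (the lever ends 54 mm from it, its top face is 2.5 mm above the line from hinge to this point). The hinge is fixed to the plate: its axis is parallel to x at plate x -58, y +81 mm, 5.8 mm above the plate's top; the lever swings outward (+y) and down. Pressing it down takes 1 to 3 N
- corner_near_right (a point): pressing mark (engraved ring, 20 mm) on top of the plate at its corner nearer the robot, right (base -x, -y); at plate x -58, y -50 mm, on the top face
- lever_near_right (a joint): steel shim lever of this corner, in rad: near 0 it stands up, slanting outward 42 degrees above level; 0.733 is fully flat (level), at a stop. It stays where it is left. Flat, its toe stands under the plate's corner and fills the 5 mm gap; over a good pad the toe has no room and the lever jams at about 0.08 rad (the lever diagonally opposite the gap only goes down by tilting the plate)
- paddle_near_right (a point): point on the middle line of the flat 18 x 30 x 5 mm paddle at the end of that lever, 34 mm from the hinge (the lever ends 54 mm from it, its top face is 2.5 mm above the line from hinge to this point). The hinge is fixed to the plate: its axis is parallel to x at plate x -58, y -81 mm, 5.8 mm above the plate's top; the lever swings outward (-y) and down. Pressing it down takes 1 to 3 N
- corner_far_left (a point): pressing mark (engraved ring, 20 mm) on top of the plate at its corner farther from the robot, left (base +x, +y); at plate x +58, y +50 mm, on the top face
- lever_far_left (a joint): steel shim lever of this corner, in rad: near 0 it stands up, slanting outward 42 degrees above level; 0.733 is fully flat (level), at a stop. It stays where it is left. Flat, its toe stands under the plate's corner and fills the 5 mm gap; over a good pad the toe has no room and the lever jams at about 0.08 rad (the lever diagonally opposite the gap only goes down by tilting the plate)
- paddle_far_left (a point): point on the middle line of the flat 18 x 30 x 5 mm paddle at the end of that lever, 34 mm from the hinge (the lever ends 54 mm from it, its top face is 2.5 mm above the line from hinge to this point). The hinge is fixed to the plate: its axis is parallel to x at plate x +58, y +81 mm, 5.8 mm above the plate's top; the lever swings outward (+y) and down. Pressing it down takes 1 to 3 N
- corner_far_right (a point): pressing mark (engraved ring, 20 mm) on top of the plate at its corner farther from the robot, right (base +x, -y); at plate x +58, y -50 mm, on the top face
- lever_far_right (a joint): steel shim lever of this corner, in rad: near 0 it stands up, slanting outward 42 degrees above level; 0.733 is fully flat (level), at a stop. It stays where it is left. Flat, its toe stands under the plate's corner and fills the 5 mm gap; over a good pad the toe has no room and the lever jams at about 0.08 rad (the lever diagonally opposite the gap only goes down by tilting the plate)
- paddle_far_right (a point): point on the middle line of the flat 18 x 30 x 5 mm paddle at the end of that lever, 34 mm from the hinge (the lever ends 54 mm from it, its top face is 2.5 mm above the line from hinge to this point). The hinge is fixed to the plate: its axis is parallel to x at plate x +58, y -81 mm, 5.8 mm above the plate's top; the lever swings outward (-y) and down. Pressing it down takes 1 to 3 N
- polish_tin: round tin of polish, 64 mm across, 24 mm high, loose bystander on the worktop; origin at the centre of its underside
- marker: marker pen, 135 mm long, loose bystander on the worktop; origin at the centre of its underside
- loupe: small folding loupe, 42 mm, loose bystander on the worktop; origin at the centre of its underside
- steel_cup: small lidded cup, 37 mm, loose bystander on the worktop; origin at the centre of its underside
- tweezers: steel tweezers, 122 mm long, loose bystander on the worktop; origin at the centre of its underside
Things that resemble listed ones, but are neither listed nor needed, are in the scene too. Leave any yellow look-alike of the dish alone.

How it is judged:
By the outcome, as a careful person would: the job done as asked, in the order asked, and still so for the second after the job is handed in, with the robot touching nothing.
It also fails if it takes over 64 s, if anything falls off the work surface, if the arm or the gripper's body presses on something with over 40 N, if the wrist force passes 120 N, or if a joint passes its speed limit or range.

## Working session

There is one attempt and no reset: what is moved stays moved. The work goes in short steps, Python scripts to look and compute and a shell command to move; the robot and the scene stay as the last step left them, time stands still between calls to the robot, and variables do not carry over. Pictures are saved under pics/ and viewed, about 8 in all and at most 12, crops included, and the job is handed in when it is done.

```bash
mkdir -p pics; cat > h.py <<'E'
import numpy as np, cv2
from cell import ctrl, cams, finish_job
def shot(name,fn=None):
    c=cams.camera(name)
    if fn: cv2.imwrite('pics/'+fn,c['color']); np.savez('pics/'+fn+'.npz',**{k:np.asarray(v) for k,v in c.items()})
    return c
def p2w(c,u,v,z=None,r=2):
    K=c['intrinsics'];d=c['distortion'];R=c['R'];t=c['t']
    n=cv2.undistortPoints(np.array([[[u,v]]],float),K,d)[0,0]; ray=np.array([n[0],n[1],1.])
    o=-R.T@t; w=R.T@ray
    if z is not None: return o+w*(z-o[2])/w[2]
    p=c['z_map'][int(v)-r:int(v)+r+1,int(u)-r:int(u)+r+1]; return o+w*np.median(p[p>0])
def w2p(c,P): return cv2.projectPoints(np.atleast_2d(np.array(P,float)),cv2.Rodrigues(c['R'])[0],c['t'],c['intrinsics'],c['distortion'])[0][:,0]
E
python3 - <<'E'
from h import *
c=shot('top','top1.png');s=shot('scene','scene1.png')
st=ctrl.get_state();print(st)
print(-c['R'].T@c['t'],-s['R'].T@s['t'])
E
```

```text
{'t': 0.1, 'joints': array([-8.22931440e+01,  1.66853852e+01, -8.82635373e+00,  6.45568167e+01,
        4.36920290e-04,  8.20188253e+01]), 'qd': array([ 0.01394965, -0.04947704,  0.1744252 , -0.01995795, -0.00843885,
        0.04104339]), 'effort': array([ 1.69588177e-03, -5.37976706e+01,  3.31920004e+01,  9.22412204e-03,
       -1.49385310e-04, -3.02966164e-06]), 'tcp_pos': array([ 0.14192318, -0.50512217,  0.30339511]), 'tool_rot': array([-1.79932169e+02, -9.95148299e-03,  1.56880245e+01]), 'wrist_force': array([0.18364098, 0.66628777, 0.76028519]), 'torque': array([-0.00758905, -0.04271655,  0.00521477]), 'finger_gap': 0.08560011444382946}
[ 0.41215271 -0.0063099   0.98902826] [0.19400564 0.56963846 0.83912329]
```

View pics/top1.png

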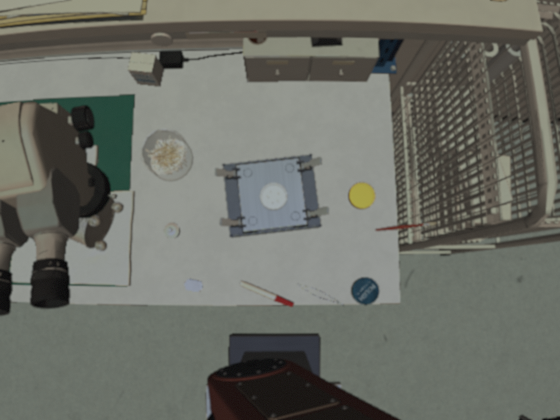

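View pics/scene1.png

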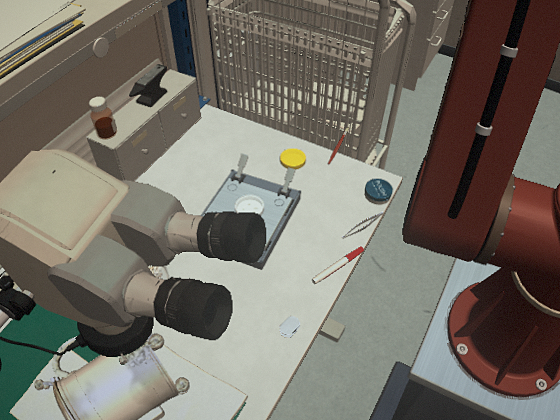

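The top view shows the stage at about (273,195), with levers to the left and right. The white dish is on its middle, and the yellow look-alike is at (362,195). The microscope is to the left (y+). I'll enlarge this.

```bash
python3 - <<'E'
from h import *
c=dict(np.load('pics/top1.png.npz'))
im=cv2.resize(c['color'][140:250,205:340],None,fx=5.9,fy=5.4,interpolation=cv2.INTER_CUBIC)
im=cv2.resize(c['color'][145:245,208:338],None,fx=6,fy=6,interpolation=cv2.INTER_CUBIC)
cv2.imwrite('pics/crop1.png',im)
for u,v in [(273,195),(240,230),(250,219)]: print(p2w(c,u,v))
E
```

```text
[ 0.58853174 -0.0015791   0.05071655]
[0.51019918 0.07625966 0.02773563]
[0.53500699 0.05239375 0.03537823]
```

View pics/crop1.png

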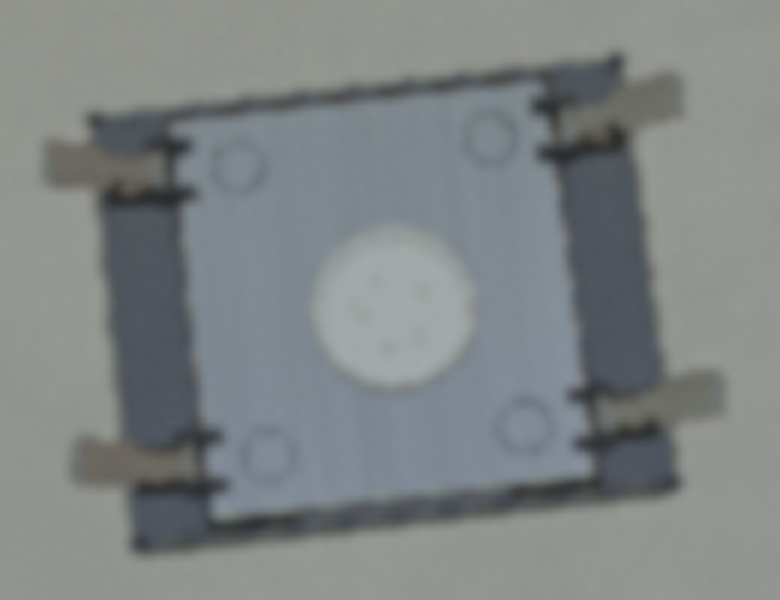

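```bash
python3 - <<'E'
from h import *
c=dict(np.load('pics/top1.png.npz'))
px={'FL':(239,166),'FR':(491,138),'NL':(269,453),'NR':(524,425)}
L={'FL':(58,50),'FR':(58,-50),'NL':(-58,50),'NR':(-58,-50)}
W={k:p2w(c,208+(u+.5)/6-.5,145+(v+.5)/6-.5,z=.034)[:2] for k,(u,v) in px.items()}
l=np.array([complex(*L[k])/1e3 for k in L]);w=np.array([complex(*W[k]) for k in L])
m=w.mean();a=(np.conj(l)@(w-m))/(np.conj(l)@l)
th=np.angle(a);print('scale',abs(a),'yaw deg',np.degrees(th),'ctr',m, 'res mm',np.abs(m+l*np.exp(1j*th)-w)*1e3)
for k in L:
  q=m+complex(*L[k])/1e3*np.exp(1j*th)
  y=np.sign(L[k][1])*118; p=m+complex(L[k][0],y)/1e3*np.exp(1j*th)
  print(k,'mark',q,'paddle118',p)
E
python3 -m crank '[[0.03,0.03,0,-0.1,0],[0.03,0.03,0,-0.07,0],[0.03,0.03,0,0,0],[0.03,0.03,0,0,0],[0.03,0.03,0,0,0],[0.03,0.03,0,0,0],[0.03,0.03,0,0,0],[0.03,0.03,0,0,0],[0.03,0.03,-0.01,0,0],[0.03,0.03,-0.01,0,0]]'
```

```text
scale 0.9960193294144181 yaw deg 5.92136973506334 ctr (0.5950387119130993+0.003115395573606034j) res mm [0.56834324 0.33556263 0.41142945 0.45942362]
FL mark (0.6475710713367575+0.0588321005496147j) paddle118 (0.6405559515576067+0.12646928037317157j)
FR mark (0.6578874239531558-0.040634340367380686j) paddle118 (0.6649025437323066-0.10827152019093754j)
NL mark (0.5321899998730428+0.04686513151459275j) paddle118 (0.525174880093892+0.1145023113381496j)
NR mark (0.5425063524894411-0.05260130940240264j) paddle118 (0.5495214722685919-0.12023848922595949j)
t: 0.93
tcp_pos: [0.4363, -0.2107, 0.2849]
tool_rot: [180.0, -0.0, 6.0]
wrist_force: [0.8, -0.7, 0.1]
finger_gap: 0.0001
```

```bash
python3 -m crank '[[0.025,0.03,0,0,0],[0.025,0.03,0,0,0],[0.025,0.03,-0.02,0,0],[0.0255,0.03,-0.02,0,0],[0,0.0325,-0.02,0,0],[0,0,-0.04,0,0],[0,0,-0.04,0,0],[0,0,-0.02,0,0],[0,0,0,0,0],[0,0,0,0,0]]'
python3 - <<'E'
from h import *
print(ctrl.get_state()['tcp_pos'])
c=shot('wrist','w1.png')
E
```

```text
t: 1.77
tcp_pos: [0.5321, -0.0629, 0.1264]
tool_rot: [-179.9, 0.1, 5.9]
wrist_force: [0.7, 0.4, 0.8]
finger_gap: 0.0
[ 0.53213609 -0.06289205  0.12635962]
```

View pics/w1.png

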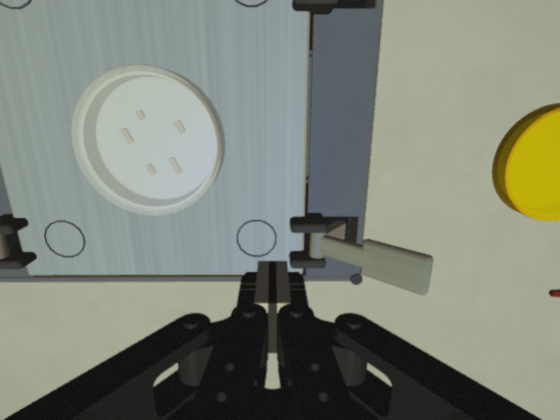

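The wrist picture shows the near-right ring at (257,238), with the fingertips at about (272,270), short of it by about 10 mm in x and y. That agrees with the measured TCP. I'll check the rings from this view.

```bash
python3 - <<'E'
from h import *
c=dict(np.load('pics/w1.png.npz'))
print('NR',p2w(c,257,238,z=.034),'NL',p2w(c,65,239,z=.034),'tips px',w2p(c,[0.5321,-0.0629,0.0534]))
E
python3 -m crank '[[0.0103,0.0103,-0.005,0,0],[0,0,-0.003,0,0],[0,0,0,0,0],[0,0,0,0,0]]'
```

```text
NR [ 0.54285261 -0.05342956  0.034     ] NL [0.53161156 0.0472745  0.034     ] tips px [[272.79152612 276.13091924]]
t: 2.15
tcp_pos: [0.5436, -0.0527, 0.1196]
tool_rot: [180.0, -0.1, 6.0]
wrist_force: [-0.1, -0.8, 0.2]
finger_gap: -0.0001
```

```bash
python3 -m crank '[[-0.001,0,-0.005,0,0],[0,0,-0.004,0,0],[0,0,-0.001,0,0],[0,0,0,0,0],[0,0,0,0,0]]'; for i in 1; do python3 -m crank '[[0,0,-0.001,0,0],[0,0,0,0,0],[0,0,0,0,0]]';python3 -m crank '[[0,0,-0.001,0,0],[0,0,0,0,0],[0,0,0,0,0]]';python3 -m crank '[[0,0,-0.001,0,0],[0,0,0,0,0],[0,0,0,0,0]]'; done
```

```text
t: 2.57
tcp_pos: [0.542, -0.0529, 0.1088]
tool_rot: [-180.0, 0.0, 5.9]
wrist_force: [-0.2, -0.1, -0.7]
finger_gap: -0.0002
t: 2.82
tcp_pos: [0.5421, -0.0528, 0.1079]
tool_rot: [180.0, -0.0, 5.9]
wrist_force: [-0.2, -0.1, 1.2]
finger_gap: 0.0001
t: 3.07
tcp_pos: [0.5421, -0.0528, 0.1069]
tool_rot: [180.0, 0.0, 6.0]
wrist_force: [-0.6, -1.0, 0.2]
finger_gap: -0.0
t: 3.32
tcp_pos: [0.5421, -0.0528, 0.1059]
tool_rot: [180.0, 0.0, 5.9]
wrist_force: [0.3, -0.1, 0.5]
finger_gap: -0.0006
```

```bash
for i in 1; do python3 -m crank '[[0,0,-0.001,0,0],[0,0,0,0,0],[0,0,0,0,0]]';python3 -m crank '[[0,0,-0.001,0,0],[0,0,0,0,0],[0,0,0,0,0]]'; done
```

```text
t: 3.57
tcp_pos: [0.5421, -0.0529, 0.1049]
tool_rot: [180.0, 0.0, 5.9]
wrist_force: [-1.3, -2.3, 1.8]
finger_gap: 0.0
t: 3.82
tcp_pos: [0.542, -0.0529, 0.104]
tool_rot: [180.0, 0.0, 5.9]
wrist_force: [-2.4, -2.9, 3.5]
finger_gap: 0.0002
```

```bash
for i in 1; do python3 -m crank '[[0,0,-0.001,0,0],[0,0,0,0,0],[0,0,0,0,0]]';python3 -m crank '[[0,0,-0.001,0,0],[0,0,0,0,0],[0,0,0,0,0]]'; done
```

```text
t: 4.07
tcp_pos: [0.542, -0.053, 0.103]
tool_rot: [180.0, 0.0, 5.9]
wrist_force: [-1.9, -2.1, 4.9]
finger_gap: 0.0
t: 4.32
tcp_pos: [0.542, -0.053, 0.1024]
tool_rot: [180.0, 0.0, 5.9]
wrist_force: [-3.8, -2.4, 10.7]
finger_gap: -0.0002
```

The corner gave about 3–4 mm softly and then went stiff, which looks like sinking. I'll press the other corners for comparison.

```bash
python3 -m crank '[[0,0,0.004,0,0],[0,0,0.02,0,0],[0,0,0.03,0,0],[0,0,0.01,0,0],[0,0,0,0,0],[0,0,0,0,0]]'
python3 -m crank '[[0,0.025,0,0,0],[-0.003,0.025,0,0,0],[-0.003,0.025,0,0,0],[-0.004,0.025,0,0,0],[0,0,-0.01,0,0],[0,0,-0.03,0,0],[0,0,-0.015,0,0],[0,0,0,0,0],[0,0,0,0,0]]'
```

```text
t: 4.82
tcp_pos: [0.5425, -0.0527, 0.166]
tool_rot: [-180.0, -0.1, 6.0]
wrist_force: [-0.5, 0.5, 0.2]
finger_gap: -0.0001
t: 5.57
tcp_pos: [0.5311, 0.0471, 0.1096]
tool_rot: [-180.0, 0.2, 5.9]
wrist_force: [-0.1, -1.0, 0.2]
finger_gap: -0.0
```

```bash
python3 -m crank '[[0.0005,0,-0.002,0,0],[0,0,0,0,0],[0,0,0,0,0]]';python3 -m crank '[[0,0,-0.001,0,0],[0,0,0,0,0],[0,0,0,0,0]]';python3 -m crank '[[0,0,-0.0005,0,0],[0,0,0,0,0],[0,0,0,0,0]]'; python3 -m crank '[[0,0,-0.0005,0,0],[0,0,0,0,0],[0,0,0,0,0]]'
```

```text
t: 5.82
tcp_pos: [0.5329, 0.047, 0.1094]
tool_rot: [180.0, -0.0, 5.9]
wrist_force: [0.6, 0.5, -0.3]
finger_gap: 0.0001
t: 6.07
tcp_pos: [0.5327, 0.0472, 0.1082]
tool_rot: [180.0, -0.0, 5.9]
wrist_force: [0.1, 0.2, -0.3]
finger_gap: 0.0001
t: 6.32
tcp_pos: [0.5326, 0.0472, 0.1074]
tool_rot: [-180.0, 0.0, 5.9]
wrist_force: [-0.6, 0.5, -0.1]
finger_gap: -0.0001
t: 6.57
tcp_pos: [0.5326, 0.0472, 0.1069]
tool_rot: [180.0, 0.0, 5.9]
wrist_force: [0.6, -0.4, 0.7]
finger_gap: 0.0005
```

```bash
python3 -m crank '[[0,0,-0.0005,0,0],[0,0,0,0,0],[0,0,0,0,0]]';python3 -m crank '[[0,0,-0.0005,0,0],[0,0,0,0,0],[0,0,0,0,0]]'; python3 -m crank '[[0,0,-0.0005,0,0],[0,0,0,0,0],[0,0,0,0,0]]'
```

```text
t: 6.82
tcp_pos: [0.5326, 0.0472, 0.1064]
tool_rot: [-180.0, -0.0, 5.9]
wrist_force: [0.5, -0.1, 0.6]
finger_gap: 0.0
t: 7.07
tcp_pos: [0.5326, 0.0473, 0.1061]
tool_rot: [-180.0, -0.0, 6.0]
wrist_force: [-1.0, 0.7, 4.0]
finger_gap: 0.0001
t: 7.32
tcp_pos: [0.5327, 0.0473, 0.1058]
tool_rot: [-180.0, -0.0, 6.0]
wrist_force: [-2.9, 0.8, 8.3]
finger_gap: 0.0001
```

Near left is rigid (8 N within 0.5 mm), while near right sank about 3.5 mm below 5 N, so near right is the one. Next is its lever.

```bash
python3 -m crank '[[0,0,0.01,0,0],[0,0,0.03,0,0],[0,0,0.03,0,0],[0,-0.028,0,0,0],[0.003,-0.028,0,0,0],[0.003,-0.028,0,0,0],[0.003,-0.028,0,0,0],[0.004,-0.028,0,0,0],[0.004,-0.028,0,0,0],[0,0,0,0,0]]'
python3 -m crank '[[0,0,-0.01,0,0],[0,0,0,0,0],[0,0,0,0,0]]'
python3 - <<'E'
from h import *
c=shot('wrist','w2.png')
E
```

```text
t: 8.15
tcp_pos: [0.5506, -0.1253, 0.176]
tool_rot: [179.9, -0.1, 5.7]
wrist_force: [0.7, -0.3, 0.5]
finger_gap: 0.0
t: 8.4
tcp_pos: [0.5488, -0.1196, 0.1646]
tool_rot: [-179.9, 0.1, 6.0]
wrist_force: [0.0, -0.4, 0.7]
finger_gap: -0.0
```

View pics/w2.png

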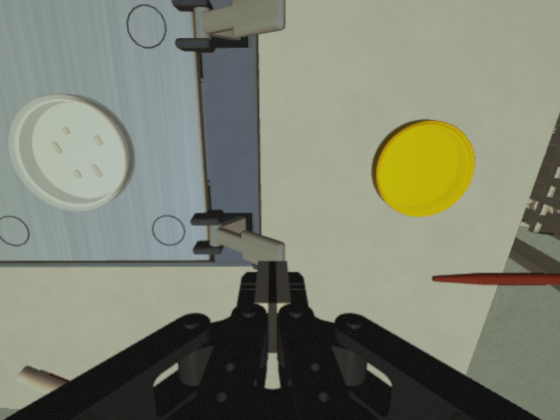

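The fingertips at (272,268) are over the end of the near-right paddle at (268,247). Pressing down.

```bash
python3 -m crank '[[0.0005,-0.0005,-0.008,0,0],[0,0,-0.004,0,0],[0,0,-0.004,0,0],[0,0,-0.004,0,0],[0,0,-0.004,0,0],[0,0,0,0,0]]'
python3 -m crank '[[0,0,-0.003,0,0],[0,0,-0.003,0,0],[0,0,-0.003,0,0],[0,0,0,0,0]]'
python3 -m crank '[[0,0,-0.003,0,0],[0,0,-0.003,0,0],[0,0,-0.003,0,0],[0,0,0,0,0]]'
```

```text
t: 8.95
tcp_pos: [0.5498, -0.1211, 0.1405]
tool_rot: [-180.0, 0.0, 5.9]
wrist_force: [0.9, 0.1, 0.8]
finger_gap: -0.0002
t: 9.28
tcp_pos: [0.5499, -0.1212, 0.1318]
tool_rot: [-180.0, 0.0, 5.9]
wrist_force: [-0.2, 0.9, 0.3]
finger_gap: 0.0003
t: 9.62
tcp_pos: [0.5499, -0.1213, 0.1228]
tool_rot: [-180.0, 0.0, 5.9]
wrist_force: [-0.4, -0.6, -0.1]
finger_gap: -0.0
```

```bash
python3 - <<'E'
from h import *
c=shot('wrist','w3.png')
E
```

```text
(no output)
```

View pics/w3.png

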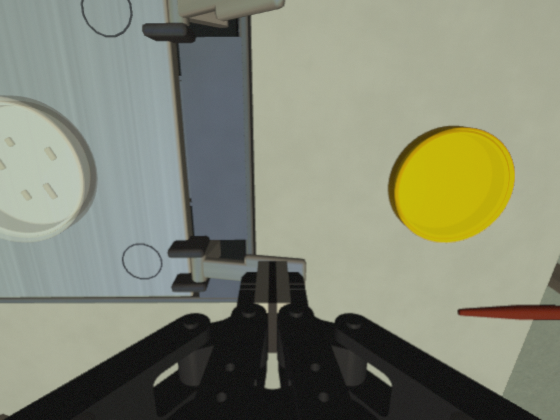

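The lever is going down under the fingertips, with the paddle at (275,265). Continuing to the stop.

```bash
python3 -m crank '[[0,0,-0.003,0,0],[0,0,-0.002,0,0],[0,0,-0.001,0,0],[0,0,0,0,0],[0,0,0,0,0]]'
python3 -m crank '[[0,0,-0.001,0,0],[0,0,0,0,0],[0,0,0,0,0]]'
python3 -m crank '[[0,0,-0.001,0,0],[0,0,0,0,0],[0,0,0,0,0]]'
python3 -m crank '[[0,0,-0.0005,0,0],[0,0,0,0,0],[0,0,0,0,0]]'
```

```text
t: 10.08
tcp_pos: [0.55, -0.1212, 0.1173]
tool_rot: [-180.0, 0.0, 5.9]
wrist_force: [-0.3, -0.0, -0.2]
finger_gap: -0.0002
t: 10.33
tcp_pos: [0.5501, -0.1213, 0.1164]
tool_rot: [-180.0, 0.0, 5.9]
wrist_force: [0.4, -0.3, 0.6]
finger_gap: 0.0002
t: 10.58
tcp_pos: [0.5501, -0.1213, 0.1154]
tool_rot: [-180.0, 0.0, 5.9]
wrist_force: [0.5, -0.8, 0.9]
finger_gap: -0.0
t: 10.83
tcp_pos: [0.5501, -0.1213, 0.1149]
tool_rot: [-180.0, -0.0, 5.9]
wrist_force: [0.1, -1.0, 0.4]
finger_gap: -0.0002
```

```bash
python3 -m crank '[[0,0,-0.0005,0,0],[0,0,0,0,0],[0,0,0,0,0]]'
python3 -m crank '[[0,0,-0.0005,0,0],[0,0,0,0,0],[0,0,0,0,0]]'
python3 -m crank '[[0,0,-0.0005,0,0],[0,0,0,0,0],[0,0,0,0,0]]'
python3 -c "
from h import *
c=shot('wrist','w4.png')"
```

```text
t: 11.08
tcp_pos: [0.5501, -0.1213, 0.1144]
tool_rot: [180.0, -0.0, 5.9]
wrist_force: [-0.4, -0.5, 1.0]
finger_gap: 0.0
t: 11.33
tcp_pos: [0.5502, -0.1214, 0.1141]
tool_rot: [180.0, -0.0, 5.9]
wrist_force: [-0.3, -1.1, 3.8]
finger_gap: 0.0
t: 11.58
tcp_pos: [0.5503, -0.1214, 0.1138]
tool_rot: [180.0, -0.0, 5.9]
wrist_force: [-0.9, -1.3, 5.4]
finger_gap: -0.0003
```

View pics/w4.png

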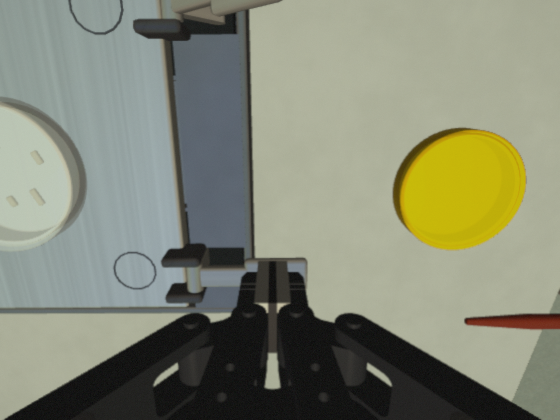

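It has reached the stop at the expected height. I'll press a little more firmly, lift, and then test the corner.

```bash
python3 -m crank '[[0,0,-0.0005,0,0],[0,0,-0.0005,0,0],[0,0,0,0,0],[0,0,0,0,0]]'
python3 -m crank '[[0,0,0.005,0,0],[0,0,0.03,0,0],[0,0,0.025,0,0],[-0.002,0.022,0,0,0],[-0.003,0.023,0,0,0],[-0.003,0.023,0,0,0],[0,0,-0.03,0,0],[0,0,-0.03,0,0],[0,0,0,0,0],[0,0,0,0,0]]'
python3 -c "
from h import *
s=shot('scene','s2.png');cv2.imwrite('pics/s2c.png',cv2.resize(s['color'][140:280,190:330],None,fx=4,fy=4,interpolation=cv2.INTER_CUBIC))"
```

```text
t: 11.97
tcp_pos: [0.5504, -0.1215, 0.1133]
tool_rot: [180.0, -0.1, 5.9]
wrist_force: [-2.3, -1.2, 12.2]
finger_gap: 0.0
t: 12.8
tcp_pos: [0.5408, -0.0529, 0.1116]
tool_rot: [-179.9, 0.2, 6.0]
wrist_force: [0.1, -0.5, 0.2]
finger_gap: 0.0001
```

View pics/s2c.png

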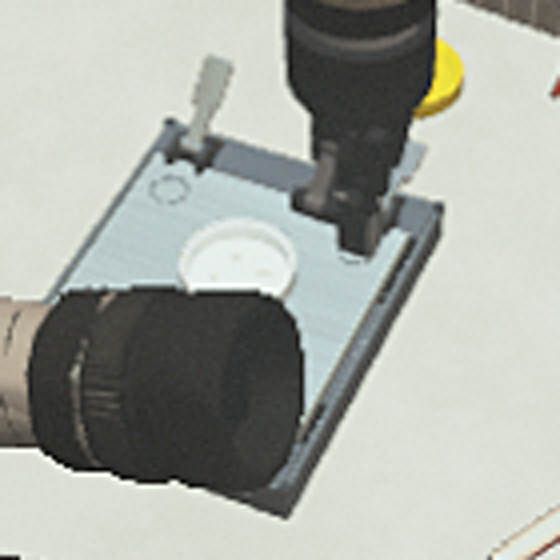

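The fingertips are above the near-right mark at (350,250 in the crop), the lever behind is down and the dish is in place. Firmness test next.

```bash
python3 -m crank '[[0.001,0,-0.003,0,0],[0,0,0,0,0],[0,0,0,0,0]]';python3 -m crank '[[0,0,-0.001,0,0],[0,0,0,0,0],[0,0,0,0,0]]'; python3 -m crank '[[0,0,-0.0005,0,0],[0,0,0,0,0],[0,0,0,0,0]]'; python3 -m crank '[[0,0,-0.0005,0,0],[0,0,0,0,0],[0,0,0,0,0]]'
```

```text
t: 13.1
tcp_pos: [0.5438, -0.0536, 0.1104]
tool_rot: [180.0, -0.1, 5.9]
wrist_force: [-0.1, -0.4, -0.2]
finger_gap: -0.0006
t: 13.35
tcp_pos: [0.5432, -0.0534, 0.1087]
tool_rot: [180.0, -0.0, 5.9]
wrist_force: [-0.4, -0.4, 0.5]
finger_gap: 0.0001
t: 13.6
tcp_pos: [0.5431, -0.0533, 0.1079]
tool_rot: [-180.0, 0.0, 5.9]
wrist_force: [0.3, -0.7, 0.7]
finger_gap: -0.0003
t: 13.85
tcp_pos: [0.5431, -0.0533, 0.1074]
tool_rot: [180.0, 0.0, 5.9]
wrist_force: [0.1, 0.2, -0.5]
finger_gap: -0.0002
```

```bash
python3 -m crank '[[0,0,-0.0005,0,0],[0,0,0,0,0],[0,0,0,0,0]]';python3 -m crank '[[0,0,-0.0005,0,0],[0,0,0,0,0],[0,0,0,0,0]]'; python3 -m crank '[[0,0,-0.0005,0,0],[0,0,0,0,0],[0,0,0,0,0]]'; python3 -m crank '[[0,0,-0.0005,0,0],[0,0,0,0,0],[0,0,0,0,0]]'
```

```text
t: 14.1
tcp_pos: [0.5431, -0.0533, 0.1069]
tool_rot: [180.0, 0.0, 5.9]
wrist_force: [0.2, -0.1, -0.0]
finger_gap: -0.0001
t: 14.35
tcp_pos: [0.5431, -0.0533, 0.1064]
tool_rot: [-180.0, 0.0, 5.9]
wrist_force: [0.6, 0.4, 0.4]
finger_gap: 0.0002
t: 14.6
tcp_pos: [0.5431, -0.0533, 0.1061]
tool_rot: [180.0, -0.0, 5.9]
wrist_force: [-1.7, -0.5, 4.0]
finger_gap: -0.0002
t: 14.85
tcp_pos: [0.5431, -0.0534, 0.1059]
tool_rot: [180.0, -0.0, 5.9]
wrist_force: [-2.6, 0.0, 8.8]
finger_gap: 0.0001
```

The corner is now rigid, at the same height as near left. Retreating upwards and away.

```bash
python3 -m crank '[[0,0,0.01,0,0],[0,0,0.03,0,0],[0,0,0.03,0,0],[0,0,0.03,0,0],[0,0,0.03,0,0],[-0.02,-0.03,0.02,0,0],[-0.03,-0.03,0,0,0],[-0.03,-0.03,0,0,0],[-0.03,-0.03,0,0,0],[-0.03,-0.03,0,0,0]]'
python3 -m crank '[[-0.03,-0.03,0,0,0],[-0.03,-0.03,0,0,0],[-0.03,-0.03,0,0,0],[0,0,0,0,0],[0,0,0,0,0],[0,0,0,0,0]]'
python3 - <<'E'
from h import *
c=shot('top','top2.png')
cv2.imwrite('pics/t2c.png',cv2.resize(c['color'][145:310,150:390],None,fx=3.3,fy=3.3,interpolation=cv2.INTER_CUBIC))
E
```

```text
t: 15.68
tcp_pos: [0.4038, -0.2019, 0.256]
tool_rot: [180.0, -0.0, 6.0]
wrist_force: [0.6, -1.1, -0.4]
finger_gap: 0.0
t: 16.18
tcp_pos: [0.3168, -0.2896, 0.2557]
tool_rot: [-180.0, -0.0, 5.9]
wrist_force: [-0.4, -0.1, 0.3]
finger_gap: -0.0003
```

View pics/t2c.png

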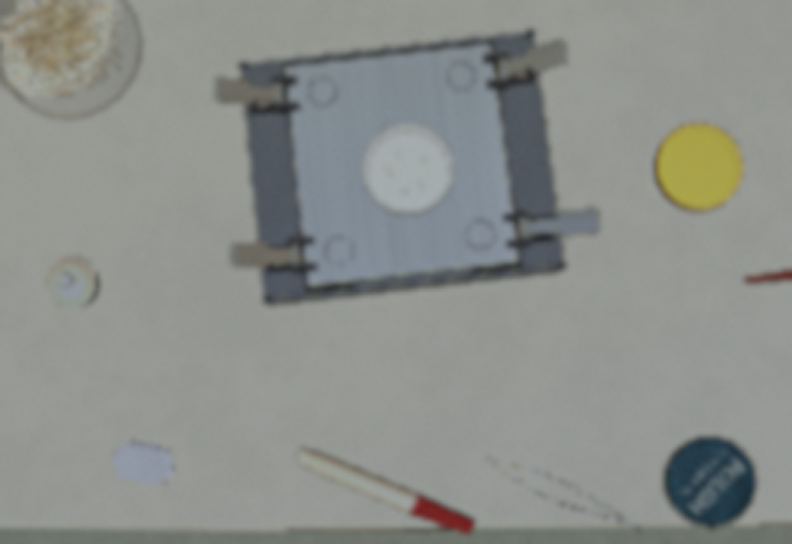

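The near-right lever at (563,222) is flat and reflects like the plate. The other three levers are still up, and the dish and bystanders are in place.

```bash
python3 -c "
from h import *
print(finish_job())"
```

```text
the job is handed in; nothing more can be done
None
```

The near-right corner was the one that rocked. I pressed its shim lever down flat and handed the job in at about 16 s of the 64 s allowed.

- **Finding the corner:** The near-right mark sank about 3.5 mm at under 5 N, then went stiff. That is less than the 5 mm described. The near-left mark was rigid, at about 8 N within 0.5 mm. I stopped there and did not press the two far corners.
- **Pressing the lever:** The near-right lever met its stop at the height expected for flat, and I held it there at about 12 N. The force on the way down read only about 0 to 1 N, which is below the 1 to 3 N described.
- **Final checks:**
  - Pressed again, the near-right corner was rigid, with contact at the same height as near left.
  - The last top picture shows that lever flat and the other three standing. The dish and bystanders look unmoved.
  - The arm finished well clear of everything.

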